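# Test a donated combination padlock

### The job

A donated blue combination padlock lies flat in the green test stand, on a bed that still stands proud. First press the lock straight down until the bed is fully home, then turn the dial clockwise, click by click, until its white mark sits in the notch at the red index, and with the lock still in the stand pull the steel shackle open to its stop. Then lift the open lock out of the stand and finish while still holding it up in the gripper, still, at least 15 cm above the bench; leave the other things on the bench alone.

Things in the scene. Friction and masses are not known exactly. Their poses are not given: they have to be found in the camera images.
- stand: Fixed green test stand, base 104 x 104 mm. Origin: centre of its underside, on the bench; -x points the way the shackle points. Side walls along x (inner faces y = +-36.5 mm, tops 50 mm above the bench) and corner lips (inner faces x = +-33.5 mm, outside y = +-24.5 mm, tops 45 mm at -x, 37 mm at +x) keep the lock from sliding and twisting.
- bed (a joint): Black bed plate in the stand, under the lock: 0 = raised, as it starts, top 40 mm above the bench; 0.010 m = fully home, top 30 mm above the bench. No spring: stiff friction of about 9 N; it stays where it is left.
- lock: Loose combination padlock lying on the bed, about 0.4 kg in all: blue body with a steel band, 64 (x) x 70 (y) x 32 (z) mm. Origin: centre of its underside; z up through the dial, -x towards the shackle. Small red index on its top at the middle of the -x edge. 1.5 mm play in the stand; lifts straight up out of it.
- dial_grip (a point): Centre of the dial's grip bar, on the dial's upright axis (middle of the lock), 48.5 mm above the lock's underside. Dark steel bar 44 mm long along this point's x, 12 mm thick along y, 20 mm high (10 mm above and below this point), on a black disc 52 mm across. The end at -x carries the white mark. Pushing the bar down pushes the whole lock down.
- dial (a joint): Dial angle, rad: 0 = white mark at the red index, in the notch that releases the shackle; positive = mark that far counterclockwise of it seen from above, so turn clockwise to 0. 12 clicks a turn, every 0.5236 rad, 0 among them; each notch holds with about 0.05 N m. Starts 1 to 2.5 rad away. More than 0.14 rad off 0, the shackle is blocked.
- shackle_grip (a point): Middle of the shackle's cross bar: round steel 9 mm thick, level along this point's y, 30 mm straight; 20 mm above the lock's underside and, closed, 82 mm from the dial's axis along the lock's -x. Legs 50 mm apart; 45 mm free room between bar and lock body when closed. Only the bench is below it.
- shackle (a joint): How far the shackle is pulled out of the lock, along the lock's -x: 0 = closed, 0.022 m = open at its stop. Friction about 2.5 N, stays where it is left; it does not come out.
- brass_lock: Bystander: small closed brass padlock lying flat, 40 x 45 x 22 mm with a steel shackle; origin at the centre of its underside.
- jar: Bystander: amber jar with an orange cap, 56 mm across, 70 mm tall; origin at the centre of its underside.
- mug: Bystander: blue mug, 76 mm across, 95 mm tall; origin at the centre of its underside.
- tape: Bystander: yellow roll of tape lying flat, 100 mm across, 45 mm high; origin at the centre of its underside.
- screwdriver: Bystander: screwdriver with a red handle, lying flat; origin under its middle.
Not all that is in view belongs to the job. What is shaped like the lock but pink is not meant. There is more than one size of the stand; the one meant has the size given above.

How it is judged:
By the outcome, as a careful person would: the job done as asked, in the order asked, and still so for the second after the job is handed in, while the arm keeps its last pose, push and grip.
It also fails if it takes over 72 s, if anything falls off the work surface, if the arm or the gripper's body presses on something with over 40 N, if the wrist force passes 120 N, or if a joint passes its speed limit or range.

### The arm

A 6-joint arm with a two-finger parallel gripper is mounted at the origin on the work surface. World frame = base frame: x ahead of the robot, y to its left, z up, the work surface at z = 0. Lengths are in m, angles in rad, forces in N, time in s.
With the tool pointing down it reaches from about 0.375 to 0.975 m from the base axis. Payload 3.8 kg.
Tool frame: the origin (TCP) lies at the very end of the fingers, on their centre line; the grasp point (between the pads) lies behind it (ctrl.hold_point_z is the z of the grasp point in the tool frame, in m); z points along the fingers, y is the line along which they close (so a half turn about z gives the same grasp; the last joint's range is limited). The gripper opens to 85 mm and grips with 20 to 120 N. Pads are 22 mm wide; open, the fingers measure 114 mm over their backs; the gripper's body (76 mm by 85 mm) begins 54 mm behind the grasp point. The pads swing forward as they close: fully open they stand 13 mm farther back than shut.
Start: joints at [-0.037, 0.264, 1.604, -0, 1.274, -0.037], TCP at [0.675, -0, 0.231] pointing down, gripper open.
Joint ranges: [-2.63, 2.63], [-0.94, 2.18], [0.31, 2.57], [-1.31, 4.45], [0, 2.66], [-2.55, 2.55]. Speed limits (rad/s): [2.57, 2.57, 3.14, 3.14, 3.14, 3.14].

### API

Orientations are given as a unit quaternion [w, x, y, z].
In Python, from station import ctrl gives the robot as it stands.
- The arm moves only by the shell command python3 -m handwheel 'ROWS' [FORCE]. ROWS is JSON, a list of rows, each a list of 5 numbers: the shift along the tool's x, y, z in cm, then the turn about the tool's z in degrees, then the finger opening in cm, from 0 to 8.54. A call has 1 to 20 rows; each row is the pose to reach, as a shift and turn from the pose commanded when the call began, along the tool's axes at that moment; what a row does not reach only later rows make up. A row lasts 1/10 s, in which the tool goes at most 50 mm and 8.59 degrees, less where a joint would pass 70% of its speed; a pose out of reach is approached as far as the arm can. A call with a gripper value outside its range is refused whole. The fingers move at their own pace and stop on an object; FORCE is the grip in N (left out, the last holds). Time passes only in rows, so rows that repeat a pose let the fingers close. It gives the time, the measured TCP pose, the force, the opening and the grip force at its end, in the units of the state.
- ctrl.read_state(): the state, without advancing time (a new reading comes with each control period).
- ctrl.snapshot(name): name is "scene" or "side" or "wrist"; returns a dict with "img" (400x640x3 uint8, blue, green, red), "fx", "fy", "cx", "cy" (pixels), "R" (3x3) and "t" (3): a world point X has camera coordinates R X + t; the wrist camera has in their place "T_tool_cam" (4x4, takes a point from camera to tool coordinates, whose origin is the TCP and whose axes are the flange's). Camera axes: x right, y down, z forward; pixel columns grow to the right and rows downward; lengths in m; the calibration is good to about 2 mm. The wrist camera is an equidistant fisheye: a pixel r from the principal point sees the ray r / f radians off the axis. A picture is of the moment at which its call begins: read the wrist's pose just before it. There is no depth.
- ctrl.sign_off(): hands the job in; it is judged then, once.
The state is a dict: "time_s": time; "joints": joint angles; "qd": joint speeds; "effort": joint torques, N m; "position": TCP position; "tool_rot": TCP orientation; "contact_force": force on the tool from outside, world axes, zero at the start; "wrist_torque": the same for the moment, N m; "opening": finger opening in m; "finger_force": force on a finger pad.
Only numpy, scipy, OpenCV 4.12 (cv2) and the standard library are available. Lean on these libraries where they do the work, as an engineer would, in place of code of your own. Each camera call takes 0.05 s, during which the arm holds its last target. There are 200 camera calls.

## Working session

There is one attempt and no reset: what is moved stays moved. The work goes in short steps, Python scripts to look and compute and a shell command to move; the robot and the scene stay as the last step left them, time stands still between calls to the robot, and variables do not carry over. Pictures are saved under pics/ and viewed, at most 10 in all, crops included, and the job is handed in when it is done.

```bash
ls; mkdir -p pics; python3 - <<'E'
from station import ctrl
import cv2,numpy as np
print(ctrl.read_state(), ctrl.hold_point_z)
for n in ["scene","side","wrist"]:
    s=ctrl.snapshot(n); cv2.imwrite(f"pics/{n}0.png",s["img"])
    np.save(f"pics/{n}0.npy",{k:v for k,v in s.items()},allow_pickle=True)
    print(n,{k:np.round(v,4).tolist() for k,v in s.items() if k!="img"})
E
```

```text
pics
{'time_s': 0.0, 'joints': array([-3.69159996e-02,  2.64729215e-01,  1.60538386e+00, -2.89856778e-05,
        1.27368744e+00, -3.68933402e-02]), 'qd': array([0.00157062, 0.00143893, 0.00089985, 0.00039196, 0.00063311,
       0.00251162]), 'effort': array([ 6.10465631e-04, -5.15121067e+01, -3.67308676e+01, -4.07824507e-05,
        1.31324201e-02,  1.46811578e-05]), 'position': array([6.74268535e-01, 4.72269692e-06, 2.29972825e-01]), 'tool_rot': array([-0.00079944,  0.70711135,  0.70710135, -0.00076141]), 'contact_force': array([ 0.7037206 ,  0.83790721, -0.20743602]), 'wrist_torque': array([0.036534  , 0.03261902, 0.05070403]), 'finger_force': 0.0, 'opening': 0.08562059613820783} -0.0187
scene {'fx': 453.0901, 'fy': 453.0901, 'cx': 314.4946, 'cy': 199.5261, 'R': [[0.7661, 0.6426, -0.0057], [0.4524, -0.5456, -0.7054], [-0.4565, 0.5379, -0.7087]], 't': [-0.367, -0.1656, 1.6136]}
side {'fx': 432.2166, 'fy': 432.2166, 'cx': 327.2431, 'cy': 208.3564, 'R': [[-0.9027, -0.4302, 0.0], [-0.2808, 0.5891, -0.7577], [0.326, -0.684, -0.6526]], 't': [0.4396, 0.2056, 1.2006]}
wrist {'fx': 309.7069, 'fy': 309.7069, 'cx': 316.8372, 'cy': 196.5664, 'T_tool_cam': [[0.0004, -0.9577, -0.2876, 0.0729], [1.0, 0.0005, -0.0002, -0.0002], [0.0003, -0.2876, 0.9577, -0.1432], [0.0, 0.0, 0.0, 1.0]]}
```

View pics/scene0.png

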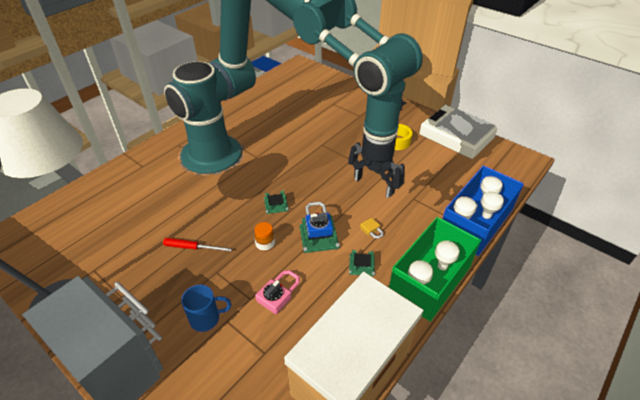

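View pics/side0.png

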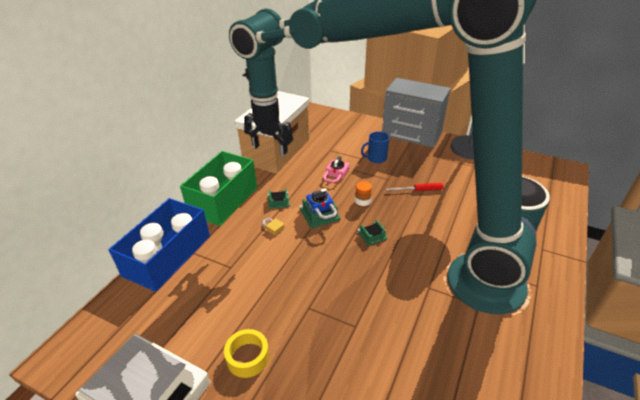

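Scene: the blue lock sits in the large green stand at about (319,225), and at (320,207) in the side view. Things it could be taken for: the pink lock (277,290), small empty stands (276,202) and (362,262), the brass lock (371,227) and the green bin (437,265). I choose the blue lock and large stand at (319,225). Next I'll measure it and check the choice in a close crop.

```bash
cat > h.py <<'E'
import numpy as np, cv2
from station import ctrl
from scipy.spatial.transform import Rotation as Ro
def ray(s,u,v):
    d=np.array([(u-s["cx"])/s["fx"],(v-s["cy"])/s["fy"],1.]); R=np.array(s["R"]); t=np.array(s["t"])
    return -R.T@t, R.T@d
def plane(o,d,z): return o+d*(z-o[2])/d[2]
def tri(a,b):
    (o1,d1),(o2,d2)=a,b
    k=np.linalg.lstsq(np.c_[d1,-d2],o2-o1,rcond=None)[0]
    p,q=o1+k[0]*d1,o2+k[1]*d2
    return (p+q)/2,np.linalg.norm(p-q)
def pose(st): 
    q=st["tool_rot"]; return Ro.from_quat([q[1],q[2],q[3],q[0]]).as_matrix(), np.array(st["position"])
def wray(s,P,u,v):
    R,p=P; T=np.array(s["T_tool_cam"]); x,y=u-s["cx"],v-s["cy"]; r=np.hypot(x,y)+1e-9; th=r/s["fx"]
    d=np.array([np.sin(th)*x/r,np.sin(th)*y/r,np.cos(th)])
    return p+R@T[:3,3], R@(T[:3,:3]@d)
def wpix(s,P,X):
    R,p=P; T=np.array(s["T_tool_cam"]); c=T[:3,:3].T@(R.T@(np.array(X)-p)-T[:3,3])
    th=np.arctan2(np.hypot(c[0],c[1]),c[2]); n=np.hypot(c[0],c[1])+1e-9
    return s["cx"]+s["fx"]*th*c[0]/n, s["cy"]+s["fx"]*th*c[1]/n
def blob(img,lo,hi,box):
    x0,y0,x1,y1=box; m=cv2.inRange(cv2.cvtColor(img,cv2.COLOR_BGR2HSV),lo,hi); k=np.zeros_like(m); k[y0:y1,x0:x1]=m[y0:y1,x0:x1]
    n,l,st,c=cv2.connectedComponentsWithStats(k)
    i=1+np.argmax(st[1:,4]); return c[i],st[i],(l==i)
E
python3 - <<'E'
from h import *
S={n:np.load(f"pics/{n}0.npy",allow_pickle=True).item() for n in ["scene","side","wrist"]}
B=(105,120,60),(125,255,255)
a=blob(S["scene"]["img"],*B,(290,190,350,260)); b=blob(S["side"]["img"],*B,(295,180,345,235))
print(a[0],a[1],b[0],b[1]); X,e=tri(ray(S["scene"],*a[0]),ray(S["side"],*b[0])); print("blue",X,e)
st=ctrl.read_state(); print(wpix(S["wrist"],pose(st),X))
c=[cv2.resize(S["scene"]["img"][180:280,260:390],None,fx=3,fy=3,interpolation=3),cv2.resize(S["side"]["img"][160:260,260:390],None,fx=3,fy=3,interpolation=3)]
w=cv2.resize(S["wrist"]["img"],(390,244))
o=np.zeros((600,800,3),np.uint8); o[:300,:390]=c[0];o[:300,400:790]=c[1];o[310:554,:390]=w
cv2.imwrite("pics/crop0.png",o)
E
```

```text
[319.18322981 228.73913043] [306 213  27  25 322] [319.43617021 203.72340426] [307 194  26  19 188]
blue [ 0.54503697 -0.05973195  0.04233459] 0.0031714374151159707
(np.float64(209.4079988153485), np.float64(222.99148481086021))
```

View pics/crop0.png

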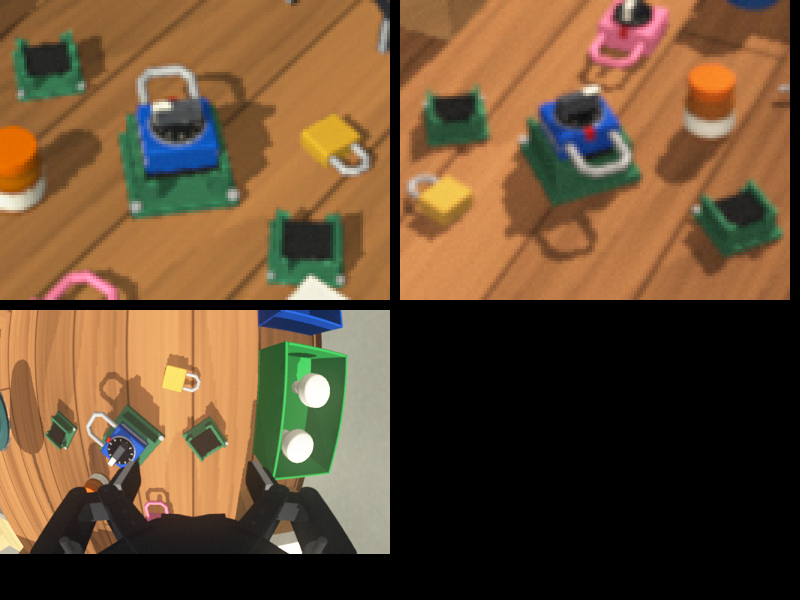

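The crop confirms the choice: blue lock in the 104 mm stand, shackle towards -x/+y in the world. Pink lock and both small stands are separate. I'll move above it for a closer look.

```bash
python3 -m handwheel '[[-2,-4,1,0,8.5],[-4,-8,2,0,8.5],[-6,-12.5,3,0,8.5],[-6,-12.5,3,0,8.5],[-6,-12.5,3,0,8.5],[-6,-12.5,3,0,8.5]]'
python3 - <<'E'
from h import *
P=pose(ctrl.read_state()); s=ctrl.snapshot("wrist"); s["P"]=P; np.save("pics/w1.npy",s,allow_pickle=True); cv2.imwrite("pics/w1.png",s["img"]); print(P)
E
```

```text
time_s: 0.75
position: [0.5513, -0.06, 0.2022]
tool_rot: [0.001, 0.707, 0.707, 0.001]
contact_force: [-0.2, 0.5, 0.0]
opening: 0.0849
finger_force: 0.0
(array([[ 1.24333668e-04,  9.99997307e-01,  2.31744931e-03],
       [ 9.99999984e-01, -1.24042535e-04, -1.25769507e-04],
       [-1.25481706e-04,  2.31746491e-03, -9.99997307e-01]]), array([ 0.55130233, -0.0600018 ,  0.20220404]))
```

View pics/w1.png

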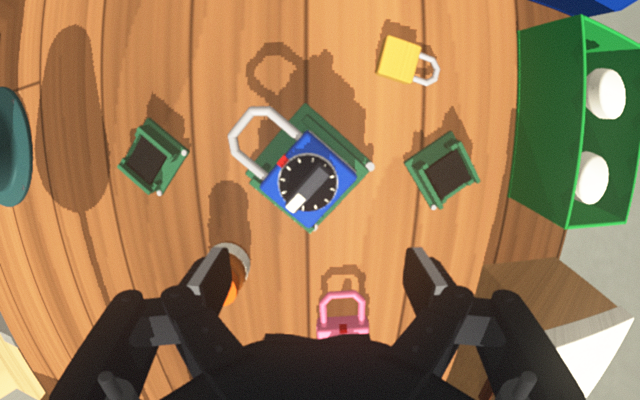

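```bash
cat > m.py <<'E'
from h import *
def proj(s,m,z): 
    v,u=np.nonzero(m); return np.array([plane(*wray(s,s["P"],a,b),z)[:2] for a,b in zip(u,v)])
def measure(s,box,zb=0.04):
    im=s["img"]; P=s["P"]
    m=blob(im,(0,0,0),(180,255,75),box)[2]; q=proj(s,m,zb+.0385); c,r=cv2.minEnclosingCircle(q.astype(np.float32)); print("disc",c,r)
    red=blob(im,(0,150,100),(8,255,255),box); i=plane(*wray(s,P,*red[0]),zb+.032); print("red",red[0],red[1][4],i)
    wm=blob(im,(0,0,200),(180,60,255),box); w=proj(s,wm[2],zb+.0585); wc=w.mean(0); print("white",wm[0],wm[1],wc)
    bl=blob(im,(105,120,60),(125,255,255),box)[2]; rr=cv2.minAreaRect((proj(s,bl,zb+.032)*1000).astype(np.float32)); print("blue rect mm",rr, cv2.boxPoints(rr).tolist())
    a=np.arctan2(i[1]-c[1],i[0]-c[0]); b=np.arctan2(wc[1]-c[1],wc[0]-c[0])
    print("index dir deg",np.degrees(a),"mark dir",np.degrees(b),"dial deg",np.degrees((b-a)%(2*np.pi)))
E
python3 - <<'E'
from m import *
s=np.load("pics/w1.npy",allow_pickle=True).item()
measure(s,(255,125,360,235))
sh=blob(s["img"],(0,0,120),(180,70,255),(220,95,305,182)); q=proj(s,sh[2],.06); rr=cv2.minAreaRect((q*1000).astype(np.float32)); print("shackle",rr,cv2.boxPoints(rr).tolist())
g=blob(s["img"],(60,80,40),(90,255,255),(240,95,385,240))[2]; rr=cv2.minAreaRect((proj(s,g,0.005)*1000).astype(np.float32)); print("stand",rr)
E
```

```text
disc (0.5427826642990112, -0.05454948544502258) 0.024933181703090668
red [282.01470588 160.73529412] 68 [ 0.52009806 -0.03562591  0.072     ]
white [295.19248826 202.80751174] [286 193  20  20 213] [ 0.53315483 -0.06675125]
blue rect mm ((542.7522583007812, -54.814056396484375), (68.84041595458984, 63.27852249145508), 48.57963562011719) [[496.25506591796875, -59.69308853149414], [543.7061157226562, -101.55679321289062], [589.2494506835938, -49.93502426147461], [541.7984008789062, -8.071319580078125]]
index dir deg 140.16502309606653 mark dir -128.2753086074728 dial deg 91.55966829646069
shackle ((498.0776672363281, -17.089691162109375), (60.28169250488281, 54.80044174194336), 48.55612564086914) [[457.5885314941406, -21.547578811645508], [498.6672058105469, -57.81922912597656], [538.5667724609375, -12.631803512573242], [497.4881286621094, 23.639846801757812]]
stand ((581.2542114257812, -87.66378021240234), (86.3228988647461, 19.937246322631836), 61.19215774536133)
```

Lock centre is (0.543, -0.055). The disc radius (25 vs 26 mm) and body (69×63 vs 70×64 mm) match, and body and shackle both give a shackle direction of 138.6°. The dial is about 92° off, so 3 clicks. Next: turn the tool +41.4° and come down above the bar.

```bash
python3 -m handwheel '[[0.5,-0.8,1,8,5],[0.53,-0.85,3,16,5],[0.53,-0.85,5,24,5],[0.53,-0.85,7,32,5],[0.53,-0.85,8,40,5],[0.53,-0.85,8,41.4,5],[0.53,-0.85,8,41.4,5],[0.53,-0.85,8,41.4,5],[0.53,-0.85,8,41.4,5]]' 40
python3 - <<'E'
from h import *
P=pose(ctrl.read_state()); s=ctrl.snapshot("wrist"); s["P"]=P; np.save("pics/w2.npy",s,allow_pickle=True); cv2.imwrite("pics/w2.png",s["img"])
R,p=P; print(p,R); print("tool-frame offset to bar top centre (cm)",100*R.T@(np.array([.5428,-.0547,.0985])-p), wpix(s,P,[.5428,-.0547,.0985]))
E
```

```text
time_s: 1.7
position: [0.5427, -0.0547, 0.1225]
tool_rot: [0.001, 0.911, 0.412, 0.001]
contact_force: [-0.5, -0.1, -0.1]
opening: 0.0499
finger_force: 0.0
[ 0.54266449 -0.054738    0.1224792 ] [[ 6.60080003e-01  7.51192305e-01  2.12357595e-03]
 [ 7.51194408e-01 -6.60080949e-01 -3.19167271e-04]
 [ 1.16197603e-03  1.80589432e-03 -9.99997694e-01]]
tool-frame offset to bar top centre (cm) [0.00901298 0.00334099 2.39794234] (np.float64(316.6931980361644), np.float64(233.32597707203144))
```

View pics/w2.png

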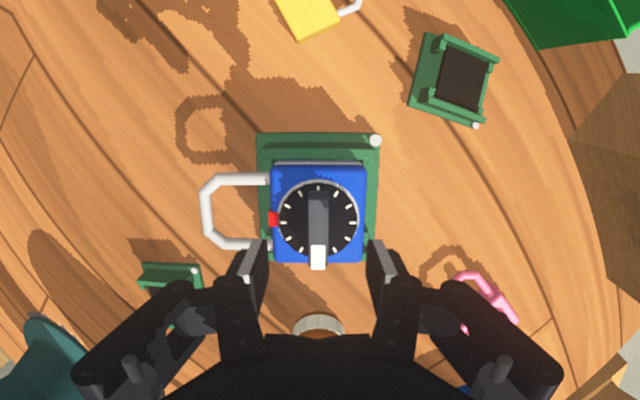

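The bar is upright at column 317, centred between the fingers (predicted 316.7), and the white mark at (318,257) is 90° counterclockwise of the red index at (272,219). I'll descend, grip and read the force.

```bash
python3 -m handwheel '[[0,0,1.5,0,5],[0,0,3,0,5],[0,0,4.1,0,5],[0,0,4.1,0,5],[0,0,4.1,0,0.8],[0,0,4.1,0,0.8],[0,0,4.1,0,0.8],[0,0,4.1,0,0.8],[0,0,4.1,0,0.8],[0,0,4.1,0,0.8],[0,0,4.1,0,0.8],[0,0,4.1,0,0.8]]' 40
```

```text
time_s: 2.95
position: [0.5424, -0.0549, 0.0809]
tool_rot: [0.001, 0.911, 0.412, 0.001]
contact_force: [2.5, -0.7, 0.7]
opening: 0.011
finger_force: 43.7
```

```bash
python3 -m handwheel '[[0,0,0.2,0,0.8],[0,0,0.4,0,0.8],[0,0,0.6,0,0.8],[0,0,0.8,0,0.8],[0,0,0.8,0,0.8]]' 40; python3 -m handwheel '[[0,0,0.1,0,0.8],[0,0,0.2,0,0.8],[0,0,0.2,0,0.8]]';  python3 -m handwheel '[[0,0,0.05,0,0.8],[0,0,0.1,0,0.8],[0,0,0.1,0,0.8],[0,0,0.1,0,0.8]]'
```

```text
time_s: 3.45
position: [0.542, -0.0548, 0.0723]
tool_rot: [0.0, 0.911, 0.411, 0.0]
contact_force: [3.1, -1.3, 3.4]
opening: 0.011
finger_force: 44.1
time_s: 3.75
position: [0.5421, -0.0548, 0.0707]
tool_rot: [0.0, 0.911, 0.412, 0.0]
contact_force: [3.8, -2.5, 6.4]
opening: 0.0107
finger_force: 44.4
time_s: 4.15
position: [0.5422, -0.0549, 0.0706]
tool_rot: [0.0, 0.911, 0.412, 0.0]
contact_force: [0.8, -1.2, 11.1]
opening: 0.0112
finger_force: 45.2
```

```bash
python3 -m handwheel '[[0,0,0.1,0,0.8],[0,0,0.2,0,0.8],[0,0,0.3,0,0.8],[0,0,0.3,0,0.8],[0,0,0.3,0,0.8]]' 60
python3 - <<'E'
from h import *
P=pose(ctrl.read_state()); s=ctrl.snapshot("side"); cv2.imwrite("pics/s3.png",cv2.resize(s["img"][150:250,250:390],None,fx=5,fy=5,interpolation=2))
E
```

```text
time_s: 4.65
position: [0.5424, -0.0549, 0.0704]
tool_rot: [0.0, 0.911, 0.412, 0.0]
contact_force: [-5.9, -1.6, 29.7]
opening: 0.0104
finger_force: 64.1
```

View pics/s3.png

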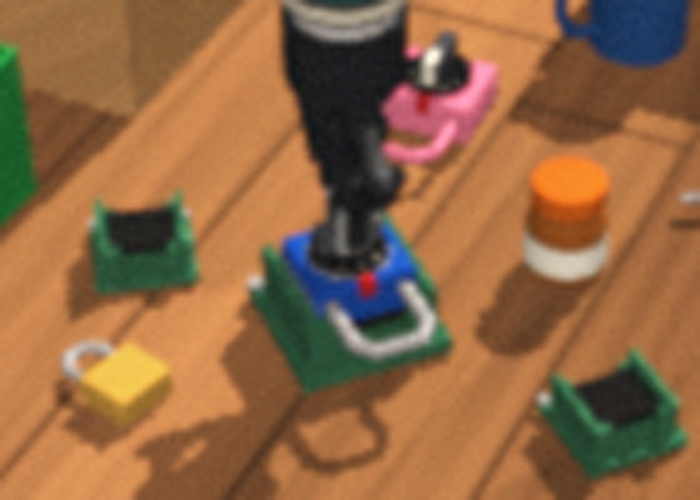

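The bed is home: 10.4 mm travel, then a solid 30 N with no further motion, and the lock body at (350,280) now sits low between the walls. I'll ease off and turn clockwise one click (30°) per call.

```bash
python3 -m handwheel '[[0,0,-0.2,0,0.8],[0,0,-0.3,0,0.8],[0,0,-0.3,7,0.8],[0,0,-0.3,14,0.8],[0,0,-0.3,22,0.8],[0,0,-0.3,30,0.8],[0,0,-0.3,30,0.8],[0,0,-0.3,30,0.8]]' 60; python3 -m handwheel '[[0,0,0,7,0.8],[0,0,0,14,0.8],[0,0,0,22,0.8],[0,0,0,30,0.8],[0,0,0,30,0.8],[0,0,0,30,0.8]]'; python3 -m handwheel '[[0,0,0,7,0.8],[0,0,0,14,0.8],[0,0,0,22,0.8],[0,0,0,30,0.8],[0,0,0,30,0.8],[0,0,0,30,0.8],[0,0,0,30,0.8]]'
python3 -c "
from h import *
s=ctrl.read_state();R,p=pose(s);print(np.degrees(np.arctan2(R[1,1],R[0,1])),s['joints'],s['wrist_torque'])"
```

```text
time_s: 5.5
position: [0.542, -0.0547, 0.0706]
tool_rot: [0.0, 0.987, 0.161, 0.0]
contact_force: [0.1, -1.8, 11.7]
opening: 0.0107
finger_force: 61.8
time_s: 6.1
position: [0.542, -0.0545, 0.0706]
tool_rot: [-0.0, 0.995, -0.1, 0.0]
contact_force: [1.1, 0.0, 12.1]
opening: 0.0104
finger_force: 61.8
time_s: 6.8
position: [0.5422, -0.0544, 0.0706]
tool_rot: [-0.0, 0.935, -0.354, 0.0]
contact_force: [1.2, -0.6, 11.8]
opening: 0.0107
finger_force: 61.7
-131.4301848974315 [-1.46154740e-01  1.75420539e-01  2.03171491e+00  8.90315030e-04
  9.33309151e-01  2.14720559e+00] [-0.09709442 -0.24685077 -0.10254666]
```

```bash
python3 -m handwheel '[[0,0,0,0,5],[0,0,0,0,5],[0,0,0,0,5],[0,0,0,0,5],[0,0,-1.5,0,5],[0,0,-3,0,5],[0,0,-5.5,-8,5],[0,0,-5.5,-16,5],[0,0,-5.5,-24,5],[0,0,-5.5,-32,5],[0,0,-5.5,-40,5],[0,0,-5.5,-48,5],[0,0,-5.5,-56,5],[0,0,-5.5,-64,5],[0,0,-5.5,-72,5],[0,0,-5.5,-80,5],[0,0,-5.5,-88,5],[0,0,-5.5,-90,5],[0,0,-5.5,-90,5],[0,0,-5.5,-90,5]]'
python3 - <<'E'
from m import *
P=pose(ctrl.read_state()); s=ctrl.snapshot("wrist"); s["P"]=P; np.save("pics/w4.npy",s,allow_pickle=True); cv2.imwrite("pics/w4.png",s["img"])
measure(s,(260,160,380,260),.03)
sh=blob(s["img"],(0,0,120),(180,70,255),(180,150,268,270)); print(sh[1])
q=proj(s,sh[2],.05); rr=cv2.minAreaRect((q*1000).astype(np.float32)); print("shackle",rr,cv2.boxPoints(rr).tolist())
a=np.radians(138.6); g=np.array([.5425+.082*np.cos(a),-.0546+.082*np.sin(a),.05]); R,p=P
print(p,R,"grip in tool cm",100*R.T@(g-p),wpix(s,P,g))
E
```

```text
time_s: 8.8
position: [0.5421, -0.0548, 0.1256]
tool_rot: [0.0, 0.912, 0.411, 0.001]
contact_force: [-0.4, -0.4, -0.0]
opening: 0.0502
finger_force: 0.0
disc (0.5437490344047546, -0.0529097281396389) 0.0246417336165905
red [274.42592593 211.22222222] 108 [ 0.51957204 -0.03502175  0.062     ]
white [293.71549296 225.86197183] [280 219  28  14 355] [ 0.53101517 -0.04567366]
blue rect mm ((543.1427612304688, -54.008079528808594), (69.5330581665039, 63.01774978637695), 48.09769058227539) [[496.4718933105469, -58.84067916870117], [543.3751220703125, -100.92787170410156], [589.8135986328125, -49.175479888916016], [542.910400390625, -7.088287353515625]]
index dir deg 143.5031500300955 mark dir 150.39242864278287 dial deg 6.889278612687371
[ 204  167   64  103 2033]
shackle ((487.1564025878906, -22.759506225585938), (85.89283752441406, 49.67486572265625), 46.32509994506836) [[439.534912109375, -36.669471740722656], [475.4632568359375, -70.97322845458984], [534.7778930664062, -8.849540710449219], [498.84954833984375, 25.45421600341797]]
[ 0.54213479 -0.05479767  0.12559727] [[ 6.62075348e-01  7.49435187e-01  1.77055688e-03]
 [ 7.49436648e-01 -6.62076007e-01 -2.67649207e-04]
 [ 9.71657495e-04  1.50412415e-03 -9.99998397e-01]] grip in tool cm [ 0.02329476 -8.19707467  7.54743216] (np.float64(210.84720869271916), np.float64(205.06741748711752))
```

View pics/w4.png

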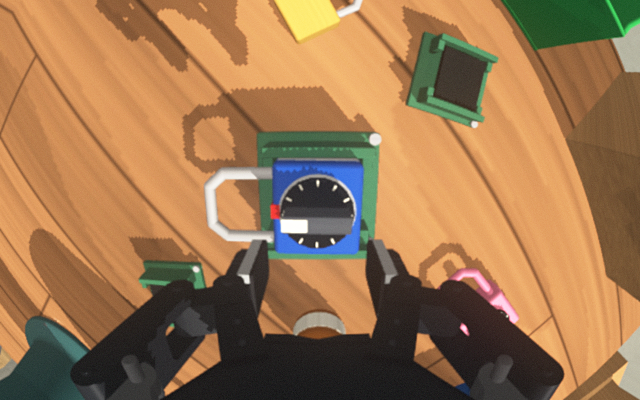

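```bash
python3 - <<'E'
from m import *
for f,zb,box,b2 in (("w2",.04,(260,160,380,280),(300,235,335,275)),("w4",.03,(260,160,380,260),(275,212,312,240))):
    s=np.load(f"pics/{f}.npy",allow_pickle=True).item()
    w=blob(s["img"],(0,0,200),(180,60,255),b2)[2]; q=proj(s,w,zb+.0585)*1000
    rr=cv2.minAreaRect(q.astype(np.float32)); print(f,"white rect",rr)
    hsv=cv2.cvtColor(s["img"],cv2.COLOR_BGR2HSV); m=cv2.inRange(hsv,(0,0,130),(180,70,255))
    n,l,st,c=cv2.connectedComponentsWithStats(m); r=[]
    for i in range(1,n):
        if st[i,4]<40 and st[i,4]>3:
            X=plane(*wray(s,s["P"],*c[i]),zb+.0385)[:2]-[.5428,-.0544]; d=np.hypot(*X)
            if .018<d<.026: r.append((round(np.degrees(np.arctan2(X[1],X[0]))-138.6,1),round(d*1000,1)))
    print("ticks rel. lock axis",sorted(r))
    # bar grey mask long axis
    g=cv2.inRange(hsv,(0,0,40),(180,90,110)); k=np.zeros_like(g); x0,y0,x1,y1=box; k[y0:y1,x0:x1]=g[y0:y1,x0:x1]
    n,l,st,c=cv2.connectedComponentsWithStats(k); i=1+np.argmax(st[1:,4]); print("grey",st[i],cv2.minAreaRect((proj(s,l==i,zb+.0585)*1000).astype(np.float32)))
E
```

```text
w2 white rect ((532.903564453125, -67.1965103149414), (16.63813018798828, 8.536598205566406), 48.279571533203125)
ticks rel. lock axis [(np.float64(-296.6), np.float64(23.2)), (np.float64(-240.1), np.float64(24.1)), (np.float64(-211.4), np.float64(23.9)), (np.float64(-153.7), np.float64(22.7)), (np.float64(-123.7), np.float64(21.9)), (np.float64(-92.2), np.float64(22.3)), (np.float64(-60.6), np.float64(21.4)), (np.float64(-28.5), np.float64(21.3)), (np.float64(3.0), np.float64(21.9)), (np.float64(33.7), np.float64(22.4))]
grey [ 279  183   78   82 3259] ((548.2027587890625, -49.14183044433594), (45.69923400878906, 45.1116943359375), 76.10907745361328)
w4 white rect ((531.1100463867188, -45.4619140625), (8.846990585327148, 16.98177719116211), 48.877197265625)
ticks rel. lock axis [(np.float64(-299.6), np.float64(23.8)), (np.float64(-270.7), np.float64(23.7)), (np.float64(-242.4), np.float64(23.6)), (np.float64(-122.5), np.float64(22.0)), (np.float64(-90.9), np.float64(21.7)), (np.float64(-59.4), np.float64(21.7)), (np.float64(-28.2), np.float64(22.0))]
grey [ 281  178   73   41 2317] ((553.9265747070312, -41.815067291259766), (25.55103874206543, 44.8399543762207), 48.50390625)
```

The white patch lies along the lock axis to within about 0.5° (mark at (293,226), index at (274,211)), so the dial is at 0. The shackle bar at column 211 is where predicted. Now grip it.

```bash
python3 -m handwheel '[[0,-4,0,0,2.8],[0,-8.2,0,0,2.8],[0,-8.2,0,0,2.8],[0,-8.2,3,0,2.8],[0,-8.2,6,0,2.8],[0,-8.2,9.2,0,2.8],[0,-8.2,9.2,0,2.8],[0,-8.2,9.2,0,2.8],[0,-8.2,9.2,0,0.5],[0,-8.2,9.2,0,0.5],[0,-8.2,9.2,0,0.5],[0,-8.2,9.2,0,0.5],[0,-8.2,9.2,0,0.5],[0,-8.2,9.2,0,0.5]]' 40
```

```text
time_s: 10.25
position: [0.4812, -0.0007, 0.0331]
tool_rot: [0.001, 0.911, 0.412, 0.001]
contact_force: [2.0, -0.1, 1.7]
opening: 0.0075
finger_force: 39.0
```

```bash
python3 -m handwheel '[[0,-0.4,0,0,0.5],[0,-0.8,0,0,0.5],[0,-1.2,0,0,0.5],[0,-1.6,0,0,0.5],[0,-2.0,0,0,0.5],[0,-2.0,0,0,0.5]]'; python3 -m handwheel '[[0,-0.2,0,0,0.5],[0,-0.4,0,0,0.5],[0,-0.4,0,0,0.5],[0,-0.4,0,0,0.5]]'
```

```text
time_s: 10.85
position: [0.4641, 0.0134, 0.0321]
tool_rot: [-0.001, 0.911, 0.412, -0.0]
contact_force: [0.6, 2.2, 2.0]
opening: 0.0076
finger_force: 39.1
time_s: 11.25
position: [0.4636, 0.0145, 0.0329]
tool_rot: [0.001, 0.911, 0.412, 0.001]
contact_force: [5.1, -4.7, 0.0]
opening: 0.0071
finger_force: 39.1
```

```bash
python3 -m handwheel '[[0,-0.1,0,0,0.5],[0,-0.2,0,0,0.5],[0,-0.2,0,0,0.5],[0,-0.2,0,0,0.5]]'; python3 -m handwheel '[[0,0.2,0,0,0.5],[0,0.3,0,0,0.5],[0,0.3,0,0,2.8],[0,0.3,0,0,2.8],[0,0.3,0,0,2.8],[0,0.3,0,0,2.8],[0,0.3,-3,0,2.8],[0,0.3,-6,0,4],[0,0.3,-9.2,0,5],[0,0.3,-9.2,0,5],[0,0.3,-9.2,0,5]]'
python3 - <<'E'
from m import *
P=pose(ctrl.read_state()); s=ctrl.snapshot("wrist"); s["P"]=P; np.save("pics/w5.npy",s,allow_pickle=True); cv2.imwrite("pics/w5.png",s["img"])
R,p=P; print("bar centre in tool cm",100*R.T@(np.array([.5425,-.0546,.0885])-p))
a=np.radians(138.6)
for e in (0,.022): print(wpix(s,P,[.5422+(.082+e)*np.cos(a),-.0544+(.082+e)*np.sin(a),.05]))
E
```

```text
time_s: 11.65
position: [0.4637, 0.0146, 0.0333]
tool_rot: [0.003, 0.911, 0.412, 0.002]
contact_force: [7.7, -9.3, -0.6]
opening: 0.0074
finger_force: 39.1
time_s: 12.75
position: [0.4631, 0.0148, 0.1249]
tool_rot: [0.0, 0.911, 0.412, 0.001]
contact_force: [-0.0, -0.2, -0.5]
opening: 0.05
finger_force: 0.0
bar centre in tool cm [ 0.03504387 10.54274039  3.6543855 ]
(np.float64(347.63097339395375), np.float64(205.63234323925656))
(np.float64(318.08755898155266), np.float64(205.6531856447821))
```

View pics/w5.png

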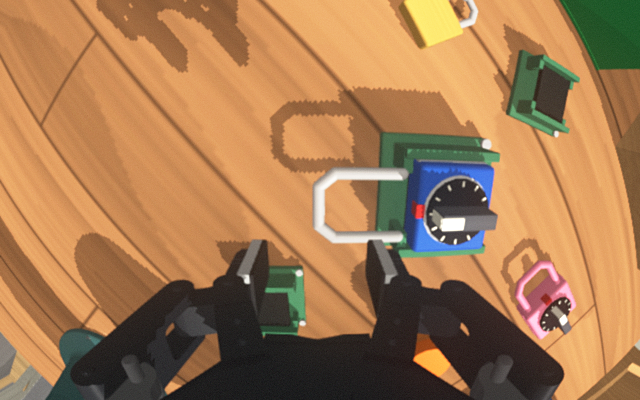

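The shackle is open: cross bar at column 319 against a predicted 318 for 22 mm, and the stop held 12 N. The mark is still at the index. Next: regrasp the dial bar with the tool turned -90° and lift.

```bash
python3 -m handwheel '[[0,2,0,-8,5],[0,4,0,-16,5],[0,6,0,-24,5],[0,8,0,-32,5],[0,10.5,0,-40,5],[0,10.5,0,-48,5],[0,10.5,0,-56,5],[0,10.5,0,-64,5],[0,10.5,0,-72,5],[0,10.5,0,-80,5],[0,10.5,0,-88,5],[0,10.5,0,-90,5],[0,10.5,0,-90,5],[0,10.5,1.5,-90,5],[0,10.5,3,-90,5],[0,10.5,4.5,-90,5],[0,10.5,5.3,-90,5],[0,10.5,5.3,-90,5],[0,10.5,5.3,-90,5]]' 80; python3 -m handwheel '[[0,0,0,0,0.5],[0,0,0,0,0.5],[0,0,0,0,0.5],[0,0,0,0,0.5],[0,0,0,0,0.5],[0,0,0,0,0.5],[0,0,0,0,0.5],[0,0,0,0,0.5]]' 80
python3 -c "
from h import *
s=ctrl.read_state();R,p=pose(s);print(np.degrees(np.arctan2(R[1,1],R[0,1])),s['wrist_torque'])"
```

```text
time_s: 14.7
position: [0.5414, -0.0547, 0.0709]
tool_rot: [-0.0, 0.354, 0.935, -0.0]
contact_force: [1.0, -0.6, -0.2]
opening: 0.05
finger_force: 0.0
time_s: 15.5
position: [0.5424, -0.0548, 0.0723]
tool_rot: [0.001, 0.353, 0.935, 0.0]
contact_force: [-0.1, 0.3, 6.3]
opening: 0.01
finger_force: 79.4
48.59719325780431 [ 0.11258518  0.08254461 -0.04293925]
```

```bash
python3 -m handwheel '[[0,0,-0.5,0,0.5],[0,0,-1,0,0.5],[0,0,-1.5,0,0.5],[0,0,-2,0,0.5],[0,0,-3,0,0.5],[0,0,-4,0,0.5],[0,0,-5.5,0,0.5],[0,0,-7,0,0.5],[0,0,-9,0,0.5],[0,0,-11,0,0.5],[0,0,-13,0,0.5],[0,0,-15,0,0.5],[0,0,-17,0,0.5],[0,0,-18.5,0,0.5],[0,0,-19.5,0,0.5],[0,0,-20,0,0.5],[0,0,-20,0,0.5],[0,0,-20,0,0.5],[0,0,-20,0,0.5],[0,0,-20,0,0.5]]' 80
python3 - <<'E'
from h import *
st=ctrl.read_state(); print(st["contact_force"],st["qd"])
s=ctrl.snapshot("wrist"); t=ctrl.snapshot("side"); c=cv2.resize(t["img"][60:260,210:410],(400,400))
o=np.zeros((400,800,3),np.uint8); o[:,:400]=s["img"][:,120:520]; o[:,400:]=c; cv2.imwrite("pics/w6.png",o)
E
```

```text
time_s: 17.5
position: [0.541, -0.0546, 0.2702]
tool_rot: [-0.001, 0.353, 0.935, -0.0]
contact_force: [0.4, -0.5, -4.6]
opening: 0.01
finger_force: 78.3
[ 0.41514575 -0.49600237 -4.57048909] [ 0.00121416 -0.00175543 -0.00356214  0.00094145 -0.00046688  0.00039966]
```

View pics/w6.png

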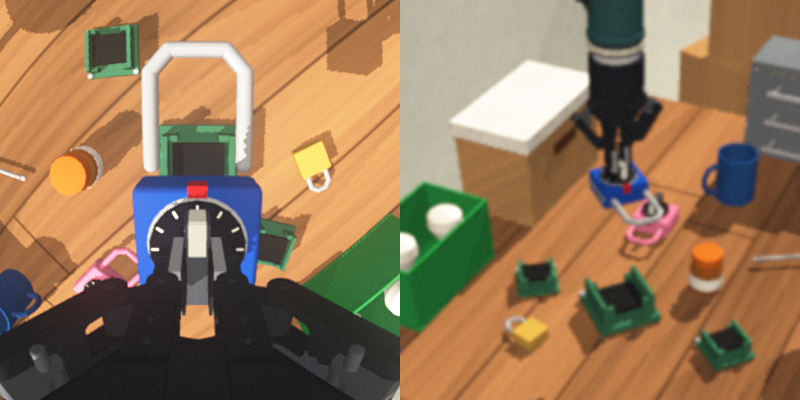

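The lock is held level (4.6 N, underside about 23 cm up), with the shackle open and the white mark at (197,232) in line with the index at (197,190). The stand is empty with its bed down, and the other things are unmoved.

```bash
python3 -c "
from station import ctrl
print(ctrl.sign_off())"
```

```text
the job is handed in; nothing more can be done
None
```

The job is handed in, verdict not shown: bed pressed home, dial turned three clicks clockwise to the index, shackle pulled to its stop, and the open lock held still about 23 cm above the bench at 17.5 s.

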